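# Make up two sanding drums on their arbors

### The job

Make up the two sanding drums by stacking the loose parts over the upright pins. On the green-based arbor put first the steel flange, then the brown coarse drum, then the yellow knob on top; on the red-based arbor, which already has its shoulder, put the purple fine drum and then the blue knob on top. Each part must sit flat, fully down on the one below, and the open tin of screws must be left standing where it is.

Things in the scene. Friction and masses are not known exactly. Their poses are not given: they have to be found in the camera images.
- green_arbor: Fixed arbor: a green round base 72 mm across and 14 mm thick with an upright bright steel pin in its middle, bare base around the pin. The pin is 12 mm thick and stands 44 mm above the base's top (tip 58 mm above the table); its last 10 mm taper to a 4 mm blunt tip. Origin: centre of the base's underside, on the table; z up along the pin.
- red_arbor: Fixed arbor: a red round base 72 mm across and 14 mm thick with the same pin as the green one (12 mm thick, tip 58 mm above the table, tapered over its last 10 mm) and a fixed steel shoulder disc round the pin, 44 mm across and 10 mm high, so that parts come to rest on it 24 mm above the table. Origin: centre of the base's underside, on the table; z up along the pin.
- flange: Loose plain bright steel ring, 56 mm across, 10 mm thick, 22 mm through hole, lying flat. Origin: centre of its underside; z up through the hole. About 140 g.
- coarse_drum: Loose coarse sanding drum: an upright ring 52 mm across and 22 mm high, black rubber core inside a brown outer sleeve, 22 mm through hole. Origin: centre of its underside; z up through the hole. About 70 g.
- fine_drum: Loose fine sanding drum: an upright ring 52 mm across and 22 mm high, black rubber core inside a purple outer sleeve, 22 mm through hole. Origin: centre of its underside; z up through the hole. About 70 g.
- yellow_knob: Loose yellow clamping knob: a flat skirt 50 mm across and 8 mm high below, a ribbed round grip 36 mm across (38 mm over the ribs, which are look only) and 14 mm high above it, 22 mm in all; 22 mm through hole. It stands skirt down and goes on that way. Origin: centre of its underside; z up through the hole. About 50 g.
- blue_knob: Loose blue clamping knob, otherwise the same as the yellow one: skirt 50 mm across and 8 mm high below, ribbed grip 36 mm across and 14 mm high above, 22 mm through hole; stands skirt down. Origin: centre of its underside; z up through the hole. About 50 g.
- screw_tin: Loose open aluminium tin of brass screws, 60 mm across and 42 mm high, a bystander to be left alone. Origin: centre of its underside; z up. A wooden offcut (75 x 40 x 19 mm) and an orange tape measure (40 mm high) also lie among the parts.
Mind the look-alikes: they are no part of the job. What is shaped like the fine_drum but turquoise is not meant.

How it is judged:
By the outcome, as a careful person would: the job done as asked, in the order asked, and still so for the second after the job is handed in, with the robot touching nothing.
It also fails if it takes over 134 s, if anything falls off the work surface, if the arm or the gripper's body presses on something with over 40 N, if the wrist force passes 120 N, or if a joint passes its speed limit or range.

### The arm

A 6-joint arm with a two-finger parallel gripper is mounted at the origin on the work surface. World frame = base frame: x ahead of the robot, y to its left, z up, the work surface at z = 0. Lengths are in mm, angles in rad, forces in N, time in s.
With the tool pointing down it reaches from about 350 to 975 mm from the base axis. Payload 7.1 kg.
Tool frame: the origin (TCP) lies between the finger pads; the fingertips stand 8 mm ahead of it and the grasp point (between the pads) lies 11 mm behind it; x points along the fingers, y is the direction in which the jaws open and shut, and the axes are right-handed (so a half turn about x gives the same grasp; the last joint's range is limited). The gripper opens to 88 mm and grips with 3 to 60 N. Pads are 20 mm wide; open, the fingers measure 115 mm over their backs; the gripper's body (75 mm by 178 mm) begins 61 mm behind the grasp point.
Start: joints at [-1.135, 0.423, 1.63, -0, 1.089, -0.019], TCP at [274.566, -561.443, 230.675] pointing down, gripper open.
Joint ranges: [-3, 3], [-0.9, 2.11], [0.09, 2.58], [-1.31, 4.45], [0.11, 2.69], [-2.54, 2.54]. Speed limits (rad/s): [2.39, 2.39, 3.01, 3.14, 3.14, 3.14].

### API

Orientations are given as a rotation vector (axis times angle).
In Python, from workcell import ctrl gives the robot as it stands.
- The arm moves only by the tool apply_moves, never from a script. Its argument "increments" is a list of rows, each an object with "gripper": the opening in per cent of the stroke, from 0 (shut) to 100 (fully open); "delta_pos": the shift along the tool's x, y, z in cm, a list of three; "dr": the turn, a rotation vector about the tool's x, y, z in rad, a list of three. In form: [{"gripper": gripper, "delta_pos": [dx, dy, dz], "dr": [ax, ay, az]}, ...]. A call has exactly 5 rows; each row shifts and turns the commanded pose from where the row before left it, along the tool's axes as they then stand; what a row does not reach is not made up. A row lasts 1/12 s, in which the tool goes at most 41.7 mm and 7.16 degrees, less where a joint would pass 70% of its speed; a pose out of reach is approached as far as the arm can. A call with a gripper value outside its range is refused whole. The fingers move at their own pace and stop on an object; the grip force is fixed at half the most. Time passes only in rows, so rows that do not move let the fingers close, or fill a call up. It gives the time, the measured TCP pose, the force and the opening at its end, in the units of the state.
- ctrl.get_obs(): the state, without advancing time (a new reading comes with each control period).
- ctrl.get_image(name): name is "side" or "top"; returns a dict with "img" (384x512x3 uint8, red, green, blue), "range_z" (384x512 float32, mm along the optical axis (not along the pixel's ray), 0 where there is no reading), "mtx" (3x3 intrinsics, pixels), "k1" (the pictures are not rectified: a ray, as slopes to the right and down, at radius r is drawn at 1 + k1 r^2 times it, then the intrinsics apply), "rvec" (rotation vector, rad) and "tvec" (3), from world to camera coordinates, as OpenCV has them. Camera axes: x right, y down, z forward; pixel columns grow to the right and rows downward; lengths in mm; the calibration is good to about 2 mm. A picture is of the moment at which its call begins.
- ctrl.close_job(): hands the job in, once; it reports no verdict.
The state is a dict: "t": time; "qpos": joint angles; "qvel": joint speeds; "joint_torque": joint torques, N m; "ee_pos": TCP position; "orientation": TCP orientation; "ft_force": force on the tool from outside, world axes, zero at the start; "moment": the same for the moment, N m; "width": finger opening in mm.
Only numpy, scipy, OpenCV 4.12 (cv2) and the standard library are available. Lean on these libraries where they do the work, as an engineer would, in place of code of your own. Each camera call takes 0.05 s, during which the arm holds its last target. There are 200 camera calls.

## Working session

There is one attempt and no reset: what is moved stays moved. The work goes in short steps, Python scripts to look and compute and a tool call to move; the robot and the scene stay as the last step left them, time stands still between calls to the robot, and variables do not carry over. Pictures are saved under pics/ and viewed, about 12 in all and at most 16, crops included, and the job is handed in when it is done.

Besides the shell and the picture viewer there is one more tool, called after ">>>" as name([rows], argument=value, ...), one row to a line, values as JSON. apply_moves: Moves the arm, as the interface text tells. Its arguments: {"type":"object","properties":{"increments":{"type":"array","items":{"type":"object","properties":{"gripper":{"type":"number"},"delta_pos":{"type":"array","items":{"type":"number"}},"dr":{"type":"array","items":{"type":"number"}}}}}},"required":["increments"]}

```bash
ls; mkdir -p pics; cat > h.py <<'E'
import numpy as np,cv2
from workcell import ctrl
def grab(n,save=None):
    d=ctrl.get_image(n)
    if save: cv2.imwrite(f'pics/{save}.png',d['img'][:,:,::-1])
    return d
E
python3 - <<'E'
from h import *
for n in('top','side'):
    d=grab(n,n+'0'); R=cv2.Rodrigues(np.array(d['rvec'],float))[0]
    print(n,d['mtx'],d['k1'],-R.T@np.array(d['tvec']).ravel(),R.round(3))
    np.savez(f'{n}0.npz',**d)
print(ctrl.get_obs())
E
```

```text
pics
top [[366.30671501   0.         256.7937279 ]
 [  0.         366.30671501 192.63248539]
 [  0.           0.           1.        ]] -0.0359260311973334 [425.56688793 -27.10610359 879.30854123] [[-0.012 -1.     0.004]
 [-0.996  0.011 -0.09 ]
 [ 0.09  -0.005 -0.996]]
side [[390.73238765   0.         258.92674315]
 [  0.         390.73238765 193.69485913]
 [  0.           0.           1.        ]] -0.060194187350895566 [402.66498176 969.67495443 663.68784384] [[-0.997 -0.074 -0.021]
 [-0.022  0.533 -0.846]
 [ 0.074 -0.843 -0.533]]
{'t': 0.1, 'qpos': array([-1.13498626e+00,  4.23739562e-01,  1.63060943e+00, -1.94770182e-05,
        1.08856202e+00, -1.89971241e-02]), 'qvel': array([-0.00142568, -0.00090729, -0.00135655,  0.00052025,  0.00231574,
       -0.00117793]), 'joint_torque': array([ 8.59044558e-04, -5.45609236e+01, -2.74324751e+01,  6.45785057e-02,
        1.87531777e-02, -3.75283514e-05]), 'ee_pos': array([ 274.37323723, -561.02143178,  229.99655782]), 'orientation': array([ 1.96904153,  0.4570257 , -1.96962701]), 'ft_force': array([ 0.65277432, -0.33577727,  1.27187021]), 'moment': array([-0.01413456, -0.01719827, -0.00321905]), 'width': 87.86167819854388}
```

View pics/top0.png

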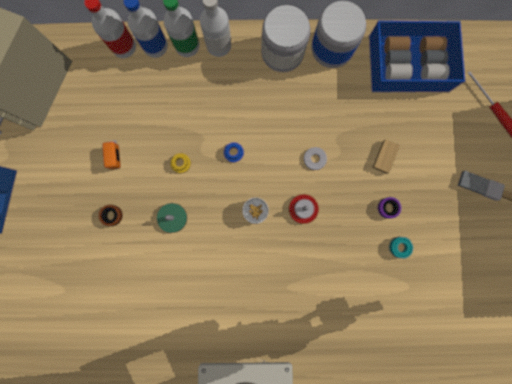

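View pics/side0.png

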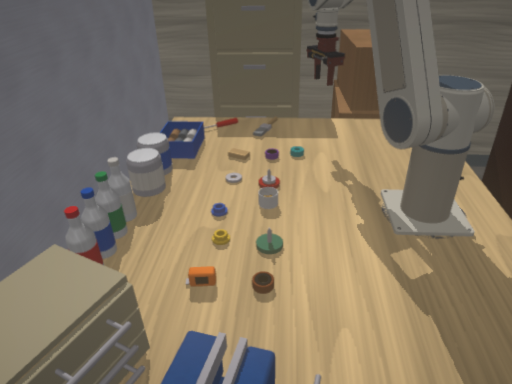

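The views show brown (110,215), green arbor (171,217), yellow (180,162), blue (233,152), tin (255,210), flange (314,158), red arbor (304,208), purple (389,207) and the turquoise decoy (401,247), in top pixels.

```bash
cat >> h.py <<'E'
def cloud(d):
    """world point per pixel (384x512x3), nan where no reading"""
    z=d['range_z'].astype(float); K=np.array(d['mtx'],float); k=float(d['k1'])
    v,u=np.mgrid[:384,:512].astype(np.float32)
    n=cv2.undistortPoints(np.stack([u,v],-1).reshape(-1,1,2),K,np.array([k,0,0,0.])).reshape(384,512,2)
    P=np.dstack([n[...,0]*z,n[...,1]*z,z]); R=cv2.Rodrigues(np.array(d['rvec'],float))[0]
    W=(P-np.array(d['tvec'],float).ravel())@R; W[z<=0]=np.nan
    return W
def ray(d,px,h):
    K=np.array(d['mtx'],float); R=cv2.Rodrigues(np.array(d['rvec'],float))[0]
    n=cv2.undistortPoints(np.float32(px).reshape(-1,1,2),K,np.array([float(d['k1']),0,0,0])).reshape(-1,2)
    c=-R.T@np.array(d['tvec'],float).ravel(); r=np.c_[n,np.ones(len(n))]@R
    return c+r*((h-c[2])/r[:,2])[:,None]
def project(d,X):
    return cv2.projectPoints(np.float64(X).reshape(-1,1,3),np.array(d['rvec'],float),np.array(d['tvec'],float),np.array(d['mtx'],float),np.array([float(d['k1']),0,0,0.]))[0].reshape(-1,2)
def top(d,W,px,zlo,zhi,r=22):
    """enclosing-circle and mean centre of the points in a height band near a pixel"""
    v,u=np.mgrid[:384,:512]; m=(np.hypot(u-px[0],v-px[1])<r)&(W[...,2]>zlo)&(W[...,2]<zhi)
    p=W[m]; (c,rad)=cv2.minEnclosingCircle(p[:,:2].astype(np.float32))
    return np.array(c).round(1),round(rad,1),p.mean(0).round(1),int(m.sum())
E
python3 - <<'E'
from h import *
d=np.load('top0.npz'); W=cloud(d); s=np.load('side0.npz'); V=cloud(s)
print('table z',np.nanmedian(W[280:300,100:250,2]),np.nanstd(W[280:300,100:250,2]),np.nanmedian(V[300:340,320:400,2]))
T=dict(brown=((110,215),18,27),green=((171,217),9,19),yellow=((180,162),4,27),blue=((233,152),4,27),tin=((255,210),35,50),flange=((314,158),5,15),red=((304,208),9,19),purple=((389,207),17,27),turq=((401,247),17,27),orange=((111,155),30,50),wood=((386,156),12,25))
for n,(px,a,b) in T.items():
    c,r,m,k=top(d,W,px,a,b); print(n,c,r,m,k,end=' | ')
    q=project(s,[c[0],c[1],(a+b)/2])[0]
    try: print('side',top(s,V,q,a,b))
    except Exception as e: print(e)
h=cv2.cvtColor(d['img'],cv2.COLOR_RGB2HSV)
# top-face check by colour: outer outline cast on plane
R={'brown':((110,215),22),'yellow':((180,162),8),'blue':((233,152),8),'green':((171,217),14),'red':((304,208),14),'purple':((389,207),22),'flange':((314,158),10)}
for n,(px,hh) in R.items():
    x,y=px; w=h[y-24:y+25,x-24:x+25].astype(int)
    print(n,'hsv centre+5', w[24,34],w[24,15],w[15,24])
big=cv2.resize(d['img'][120:270,80:430],None,fx=2.28,fy=2.28,interpolation=cv2.INTER_CUBIC); cv2.imwrite('pics/crop0.png',big[:,:,::-1])
E
```

```text
table z -1.4409355039868998 1.4926343201285863 -0.982305954141556
brown [454.3 318.1] 26.4 [454.1 318.4  20.6] 291 | side (array([457. , 318.3]), 27.4, array([456.6, 319.7,  20.8]), 252)
green [447.2 172.4] 35.6 [447.  171.7  12.5] 656 | side (array([449.4, 171.8]), 38.1, array([449.1, 177.4,  13.4]), 373)
yellow [580. 154.] 25.0 [577.9 152.5  13.2] 270 | side (array([594.2, 111.7]), 70.5, array([582.2, 148.3,  13.4]), 230)
blue [605.   25.3] 24.8 [603.   24.7  13. ] 264 | side (array([617.6,  38.9]), 105.4, array([605.5,  33.5,  14.4]), 173)
tin [461.9 -26.5] 29.8 [463.4 -26.3  40.2] 69 | side (array([467.1, -68.6]), 72.9, array([464.9, -40.5,  39.9]), 102)
flange [ 587.1 -172.6] 28.0 [ 586.7 -172.3    8.6] 347 | side (array([ 605.4, -240.4]), 99.6, array([ 589.8, -204.8,    9.7]), 145)
red [ 464.9 -140.7] 35.7 [ 464.2 -140.    12.7] 429 | side (array([456. , -92.8]), 81.0, array([ 466.2, -113.9,   14.4]), 156)
purple [ 465.3 -346.2] 26.0 [ 464.8 -345.5   20.3] 305 | side (array([ 465.3, -431.8]), 114.9, array([ 452.4, -352. ,   21.4]), 99)
turq [ 370.3 -369.3] 26.0 [ 370.1 -369.9   20.5] 308 | side (array([ 402.4, -358.5]), 54.4, array([ 383.5, -364.3,   21.4]), 85)
orange [597.3 315.4] 32.2 [596.3 313.9  37.4] 349 | side (array([597.2, 316.3]), 32.1, array([595.7, 320.4,  37.4]), 291)
wood [ 589.3 -343.6] 40.8 [ 588.5 -343.5   17.6] 522 | side (array([ 592.8, -341.3]), 42.2, array([ 591. , -339.4,   18. ]), 130)
brown hsv centre+5 [  7 167  87] [  4 100  56] [ 13 188  84]
yellow hsv centre+5 [ 22 162 162] [ 24 190 134] [ 22 162 168]
blue hsv centre+5 [119  61 133] [114 114  96] [114 144 136]
green hsv centre+5 [ 75 109 101] [ 73 113  77] [ 76 104 101]
red hsv centre+5 [179 124 138] [178  31 108] [179  76 138]
purple hsv centre+5 [139 150  95] [139 143  98] [139 139 114]
flange hsv centre+5 [165   7 144] [150   8 136] [174   9 146]
```

View pics/crop0.png

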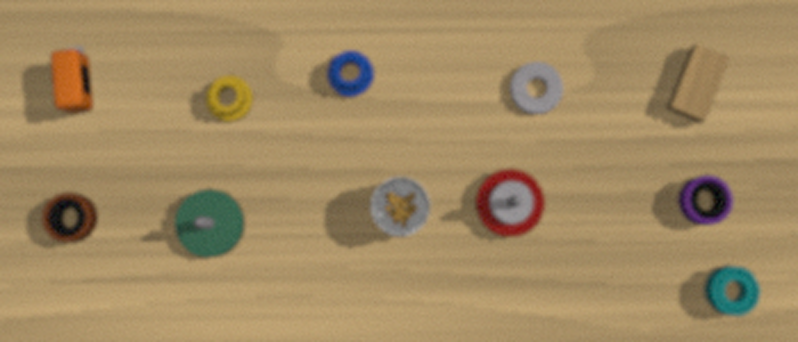

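```bash
cat >> h.py <<'E'
def to(x,y,z=None):
    """TCP error to a world target, in tool axes (cm)"""
    o=ctrl.get_obs(); R=cv2.Rodrigues(o['orientation'])[0]; p=o['ee_pos']
    g=np.array([x,y,p[2] if z is None else z])
    print('t',round(o['t'],2),'p',p.round(1),'w',round(o['width'],1),'F',o['ft_force'].round(1),'tool d(cm)',((R.T@(g-p))/10).round(2))
    Rn=np.array([[0,np.nan,np.nan]]); print('R',R.round(3).tolist())
E
python3 -c "
from h import *
to(588.5,-172.5,110)"
```

```text
t 0.1 p [ 274.4 -561.   230. ] w 87.9 F [ 0.7 -0.3  1.3] tool d(cm) [ 12.03 -21.09 -45.29]
R [[-0.001, 0.439, -0.898], [0.001, -0.898, -0.439], [-1.0, -0.001, -0.0]]
```

>>> apply_moves([
  {"gripper": 100,"delta_pos": [1,0,0],"dr": [-0.1115,0,0]},
  {"gripper": 100,"delta_pos": [1,0,0],"dr": [-0.1115,0,0]},
  {"gripper": 100,"delta_pos": [1,0,0],"dr": [-0.1115,0,0]},
  {"gripper": 100,"delta_pos": [1,0,0],"dr": [-0.1115,0,0]},
  {"gripper": 100,"delta_pos": [1,0,0],"dr": [-0.1115,0,0]},
])

```text
t: 0.52
ee_pos: [274.4, -561.1, 179.8]
orientation: [1.604, 0.896, -1.604]
ft_force: [0.1, 0.0, -0.9]
width: 87.8
```

>>> apply_moves([
  {"gripper": 100,"delta_pos": [1,0,0],"dr": [-0.1115,0,0]},
  {"gripper": 100,"delta_pos": [1,0,0],"dr": [-0.1115,0,0]},
  {"gripper": 100,"delta_pos": [1,0,0],"dr": [-0.1115,0,0]},
  {"gripper": 100,"delta_pos": [1,0,0],"dr": [-0.1115,0,0]},
  {"gripper": 100,"delta_pos": [1,0,0],"dr": [-0.1115,0,0]},
])

```text
t: 0.93
ee_pos: [274.4, -561.1, 129.8]
orientation: [1.206, 1.212, -1.206]
ft_force: [0.3, 0.1, -0.5]
width: 88.0
```

>>> apply_moves([
  {"gripper": 100,"delta_pos": [0,2.3,-2.9],"dr": [0,0,0]},
  {"gripper": 100,"delta_pos": [0,2.3,-2.9],"dr": [0,0,0]},
  {"gripper": 100,"delta_pos": [0,2.3,-2.9],"dr": [0,0,0]},
  {"gripper": 100,"delta_pos": [0,2.3,-2.9],"dr": [0,0,0]},
  {"gripper": 100,"delta_pos": [0,2.3,-2.9],"dr": [0,0,0]},
])

```text
t: 1.35
ee_pos: [390.2, -415.0, 130.3]
orientation: [1.211, 1.209, -1.21]
ft_force: [1.2, -1.5, 0.3]
width: 87.9
```

>>> apply_moves([
  {"gripper": 100,"delta_pos": [0,2.3,-2.9],"dr": [0,0,0]},
  {"gripper": 100,"delta_pos": [0,2.3,-2.9],"dr": [0,0,0]},
  {"gripper": 100,"delta_pos": [0,2.3,-2.9],"dr": [0,0,0]},
  {"gripper": 100,"delta_pos": [0,2.3,-2.9],"dr": [0,0,0]},
  {"gripper": 100,"delta_pos": [0,2.3,-2.9],"dr": [0,0,0]},
])

```text
t: 1.77
ee_pos: [505.6, -269.9, 130.4]
orientation: [1.21, 1.209, -1.21]
ft_force: [0.8, -0.5, 0.0]
width: 87.9
```

>>> apply_moves([
  {"gripper": 100,"delta_pos": [0,2.1,-2.4],"dr": [0,0,0]},
  {"gripper": 100,"delta_pos": [0,2.1,-2.4],"dr": [0,0,0]},
  {"gripper": 100,"delta_pos": [0,2.1,-2.5],"dr": [0,0,0]},
  {"gripper": 100,"delta_pos": [0,2.0,-2.4],"dr": [0,0,0]},
  {"gripper": 100,"delta_pos": [2.0,0,0],"dr": [0,0,0]},
])

```text
t: 2.18
ee_pos: [593.7, -171.7, 113.7]
orientation: [1.21, 1.203, -1.202]
ft_force: [0.1, -0.5, -0.3]
width: 87.9
```

```bash
python3 -c "
from h import *
to(588.5,-172.5,10)
d=grab('top'); s=grab('side')
a=cv2.resize(d['img'][110:240,260:400],None,fx=2.8,fy=2.8,interpolation=cv2.INTER_CUBIC); b=cv2.resize(s['img'][80:210,180:320],None,fx=2.8,fy=2.8,interpolation=cv2.INTER_CUBIC)
cv2.imwrite('pics/g1.png',np.hstack([a,b])[:,:,::-1])
# fingertip points expected, projected
for n,i in(('top',d),('side',s)): print(n,project(i,[[588.5-57,-172.5,102],[588.5+57,-172.5,102],[588.5,-172.5,10]]))
"
```

```text
t 2.18 p [ 593.7 -171.7  113.7] w 87.9 F [ 0.1 -0.5 -0.3] tool d(cm) [10.37 -0.61  0.06]
R [[0.008, 1.0, 0.003], [-0.001, 0.003, -1.0], [-1.0, 0.008, 0.001]]
top [[322.64634588 175.25315988]
 [321.10803445 123.28719132]
 [314.9930552  157.02627949]]
side [[248.97439171 151.92468696]
 [214.40283782 151.46199728]
 [233.17315565 176.16361742]]
```

View pics/g1.png

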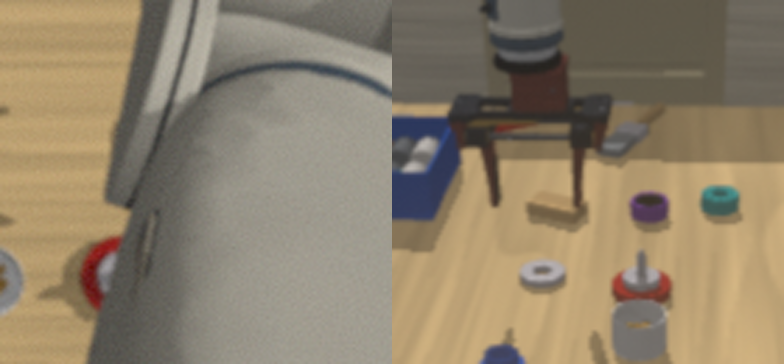

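```bash
python3 -c "
from h import *
to(588.5,-172.5,10)
print(ctrl.get_obs()['qvel'])"
```

```text
t 2.28 p [ 586.8 -173.   108.2] w 87.8 F [-0.1 -0.  -0.3] tool d(cm) [ 9.82  0.22 -0.03]
R [[-0.004, 1.0, 0.002], [0.001, 0.002, -1.0], [-1.0, -0.004, -0.001]]
[-0.03769431 -0.02951907  0.00419393 -0.00532536  0.0399282  -0.00790803]
```

>>> apply_moves([
  {"gripper": 100,"delta_pos": [3.0,0.15,0],"dr": [0,0,0]},
  {"gripper": 100,"delta_pos": [3.0,0,0],"dr": [0,0,0]},
  {"gripper": 100,"delta_pos": [2.0,0,0],"dr": [0,0,0]},
  {"gripper": 100,"delta_pos": [1.0,0,0],"dr": [0,0,0]},
  {"gripper": 100,"delta_pos": [0,0,0],"dr": [0,0,0]},
])

```text
t: 2.7
ee_pos: [587.2, -174.9, 18.6]
orientation: [1.21, 1.213, -1.213]
ft_force: [-0.2, 0.2, 0.1]
width: 87.7
```

```bash
python3 -c "
from h import *
to(588.5,-172.5,10)"
```

```text
t 2.7 p [ 587.2 -174.9   18.6] w 87.7 F [-0.2  0.2  0.1] tool d(cm) [ 0.86  0.13 -0.24]
R [[-0.005, 1.0, -0.002], [0.001, -0.002, -1.0], [-1.0, -0.005, -0.001]]
```

>>> apply_moves([
  {"gripper": 100,"delta_pos": [0.4,0.1,-0.2],"dr": [0,0,0]},
  {"gripper": 100,"delta_pos": [0.4,0,0],"dr": [0,0,0]},
  {"gripper": 100,"delta_pos": [0,0,0],"dr": [0,0,0]},
  {"gripper": 100,"delta_pos": [0,0,0],"dr": [0,0,0]},
  {"gripper": 30,"delta_pos": [0,0,0],"dr": [0,0,0]},
])

```text
t: 3.12
ee_pos: [591.0, -172.9, 13.5]
orientation: [1.21, 1.208, -1.209]
ft_force: [-0.2, -0.5, -0.5]
width: 83.9
```

>>> apply_moves([
  {"gripper": 20,"delta_pos": [0,0,0],"dr": [0,0,0]},
  {"gripper": 20,"delta_pos": [0,0,0],"dr": [0,0,0]},
  {"gripper": 20,"delta_pos": [0,0,0],"dr": [0,0,0]},
  {"gripper": 20,"delta_pos": [0,0,0],"dr": [0,0,0]},
  {"gripper": 20,"delta_pos": [0,0,0],"dr": [0,0,0]},
])

```text
t: 3.53
ee_pos: [590.1, -172.7, 12.8]
orientation: [1.21, 1.209, -1.21]
ft_force: [-2.2, 0.3, 3.1]
width: 55.1
```

>>> apply_moves([
  {"gripper": 20,"delta_pos": [0,0,0],"dr": [0,0,0]},
  {"gripper": 20,"delta_pos": [0,0,0],"dr": [0,0,0]},
  {"gripper": 20,"delta_pos": [0,0,0],"dr": [0,0,0]},
  {"gripper": 20,"delta_pos": [0,0,0],"dr": [0,0,0]},
  {"gripper": 20,"delta_pos": [0,0,0],"dr": [0,0,0]},
])

```text
t: 3.95
ee_pos: [590.1, -172.7, 12.8]
orientation: [1.21, 1.209, -1.21]
ft_force: [-3.2, 0.4, 5.6]
width: 55.3
```

>>> apply_moves([
  {"gripper": 20,"delta_pos": [-1,0,0],"dr": [0,0,0]},
  {"gripper": 20,"delta_pos": [-2,0,0],"dr": [0,0,0]},
  {"gripper": 20,"delta_pos": [-3,0,0],"dr": [0,0,0]},
  {"gripper": 20,"delta_pos": [-2,0,0],"dr": [0,0,0]},
  {"gripper": 20,"delta_pos": [-1,0,0],"dr": [0,0,0]},
])

```text
t: 4.37
ee_pos: [592.4, -173.3, 105.8]
orientation: [1.211, 1.204, -1.207]
ft_force: [0.7, -0.1, -0.6]
width: 54.6
```

```bash
python3 -c "
from h import *
to(448.3,172.1,110)
s=grab('side')
b=cv2.resize(s['img'][100:200,180:310],None,fx=4,fy=4,interpolation=cv2.INTER_CUBIC)
cv2.imwrite('pics/g2.png',b[:,:,::-1])
to(448.3,172.1,110)
"
```

```text
t 4.37 p [ 592.4 -173.3  105.8] w 54.6 F [ 0.7 -0.1 -0.6] tool d(cm) [ -0.53 -14.44 -34.52]
R [[0.005, 1.0, -0.001], [-0.001, -0.001, -1.0], [-1.0, 0.005, 0.001]]
t 4.42 p [ 592.8 -173.4  106.6] w 55.3 F [ 0.6 -0.7 -0.9] tool d(cm) [ -0.49 -14.48 -34.54]
R [[0.006, 1.0, -0.001], [-0.002, -0.001, -1.0], [-1.0, 0.006, 0.002]]
```

View pics/g2.png

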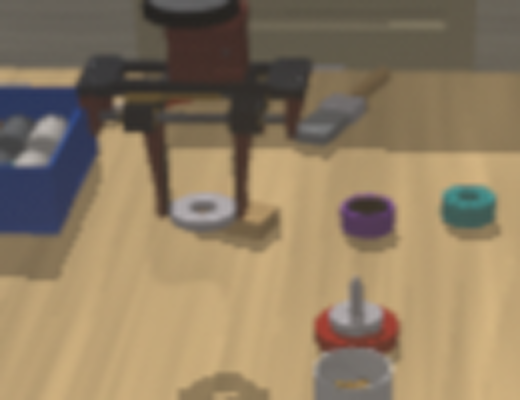

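The side crop shows the flange held level between the fingertips (crop 205,210). Now I'll carry it to the green arbor.

>>> apply_moves([
  {"gripper": 20,"delta_pos": [0,-0.8,-1.8],"dr": [0,0,0]},
  {"gripper": 20,"delta_pos": [0,-1.2,-3],"dr": [0,0,0]},
  {"gripper": 20,"delta_pos": [0,-1.5,-3.5],"dr": [0,0,0]},
  {"gripper": 20,"delta_pos": [0,-1.5,-3.5],"dr": [0,0,0]},
  {"gripper": 20,"delta_pos": [0,-1.5,-3.5],"dr": [0,0,0]},
])

```text
t: 4.83
ee_pos: [524.3, -18.5, 101.8]
orientation: [1.21, 1.209, -1.211]
ft_force: [0.2, 0.4, -1.9]
width: 55.7
```

>>> apply_moves([
  {"gripper": 20,"delta_pos": [0,-1.5,-3.5],"dr": [0,0,0]},
  {"gripper": 20,"delta_pos": [0,-1.5,-3.5],"dr": [0,0,0]},
  {"gripper": 20,"delta_pos": [0,-1.5,-3.5],"dr": [0,0,0]},
  {"gripper": 20,"delta_pos": [0,-1.5,-3.5],"dr": [0,0,0]},
  {"gripper": 20,"delta_pos": [0,-1.1,-3],"dr": [0,0,0]},
])

```text
t: 5.25
ee_pos: [452.8, 152.0, 101.9]
orientation: [1.209, 1.21, -1.211]
ft_force: [0.2, 0.5, -1.0]
width: 55.3
```

>>> apply_moves([
  {"gripper": 20,"delta_pos": [0,-0.6,-2],"dr": [0,0,0]},
  {"gripper": 20,"delta_pos": [0,0,0],"dr": [0,0,0]},
  {"gripper": 20,"delta_pos": [0,0,0],"dr": [0,0,0]},
  {"gripper": 20,"delta_pos": [0,0,0],"dr": [0,0,0]},
  {"gripper": 20,"delta_pos": [0,0,0],"dr": [0,0,0]},
])

```text
t: 5.67
ee_pos: [449.0, 169.5, 102.4]
orientation: [1.21, 1.208, -1.211]
ft_force: [0.7, -0.6, -1.5]
width: 55.4
```

```bash
python3 -c "
from h import *
to(449.6,172,28)
d=grab('top'); s=grab('side')
a=cv2.resize(d['img'][180:260,130:210],None,fx=5,fy=5,interpolation=cv2.INTER_CUBIC); b=cv2.resize(s['img'][180:260,220:320],None,fx=4,fy=5,interpolation=cv2.INTER_CUBIC)
cv2.imwrite('pics/g3.png',np.hstack([a,b])[:,:,::-1])
"
```

```text
t 5.67 p [449.  169.5 102.4] w 55.4 F [ 0.7 -0.6 -1.5] tool d(cm) [ 7.44  0.06 -0.25]
R [[-0.0, 1.0, -0.002], [-0.0, -0.002, -1.0], [-1.0, -0.0, 0.0]]
```

View pics/g3.png

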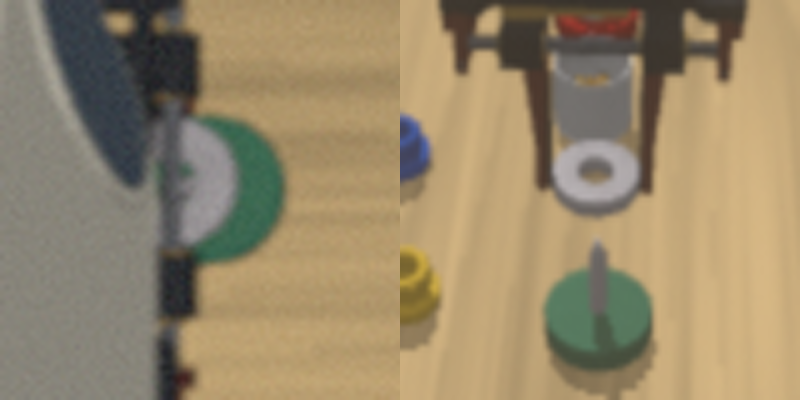

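The view shows the flange aligned in x above the pin (side crop 597,170 against the tip at 597,245). I'll shift y by 2.5 mm and lower it.

>>> apply_moves([
  {"gripper": 20,"delta_pos": [0.8,0.05,-0.25],"dr": [0,0,0]},
  {"gripper": 20,"delta_pos": [1.2,0,0],"dr": [0,0,0]},
  {"gripper": 20,"delta_pos": [1.2,0,0],"dr": [0,0,0]},
  {"gripper": 20,"delta_pos": [1.2,0,0],"dr": [0,0,0]},
  {"gripper": 20,"delta_pos": [0.5,0,0],"dr": [0,0,0]},
])

```text
t: 6.18
ee_pos: [448.7, 172.2, 52.0]
orientation: [1.209, 1.209, -1.212]
ft_force: [0.5, -0.1, -1.3]
width: 55.6
```

>>> apply_moves([
  {"gripper": 20,"delta_pos": [1,0,0],"dr": [0,0,0]},
  {"gripper": 20,"delta_pos": [0.8,0,0],"dr": [0,0,0]},
  {"gripper": 20,"delta_pos": [0.5,0,0],"dr": [0,0,0]},
  {"gripper": 20,"delta_pos": [0,0,0],"dr": [0,0,0]},
  {"gripper": 20,"delta_pos": [0,0,0],"dr": [0,0,0]},
])

```text
t: 6.6
ee_pos: [449.3, 172.9, 30.5]
orientation: [1.21, 1.209, -1.21]
ft_force: [-0.2, 0.3, -1.5]
width: 55.3
```

>>> apply_moves([
  {"gripper": 20,"delta_pos": [0.2,0,0],"dr": [0,0,0]},
  {"gripper": 20,"delta_pos": [0.15,0,0],"dr": [0,0,0]},
  {"gripper": 20,"delta_pos": [0,0,0],"dr": [0,0,0]},
  {"gripper": 20,"delta_pos": [0,0,0],"dr": [0,0,0]},
  {"gripper": 20,"delta_pos": [0,0,0],"dr": [0,0,0]},
])

```text
t: 7.02
ee_pos: [449.4, 173.0, 27.4]
orientation: [1.21, 1.209, -1.21]
ft_force: [-0.2, -0.4, -1.1]
width: 55.0
```

>>> apply_moves([
  {"gripper": 100,"delta_pos": [0,0,0],"dr": [0,0,0]},
  {"gripper": 100,"delta_pos": [0,0,0],"dr": [0,0,0]},
  {"gripper": 100,"delta_pos": [0,0,0],"dr": [0,0,0]},
  {"gripper": 100,"delta_pos": [0,0,0],"dr": [0,0,0]},
  {"gripper": 100,"delta_pos": [0,0,0],"dr": [0,0,0]},
])

```text
t: 7.43
ee_pos: [449.4, 172.9, 27.3]
orientation: [1.21, 1.209, -1.21]
ft_force: [-0.7, -0.1, -1.1]
width: 84.8
```

>>> apply_moves([
  {"gripper": 100,"delta_pos": [-1,0,0],"dr": [0,0,0]},
  {"gripper": 100,"delta_pos": [-2,0,0],"dr": [0,0,0]},
  {"gripper": 100,"delta_pos": [-2,0,0],"dr": [0,0,0]},
  {"gripper": 100,"delta_pos": [-2,0,0],"dr": [0,0,0]},
  {"gripper": 100,"delta_pos": [-1,0,0],"dr": [0,0,0]},
])

```text
t: 7.85
ee_pos: [450.3, 173.2, 109.7]
orientation: [1.212, 1.207, -1.207]
ft_force: [0.1, -0.4, 1.1]
width: 87.8
```

>>> apply_moves([
  {"gripper": 100,"delta_pos": [0,0.1,-2],"dr": [0,0,0]},
  {"gripper": 100,"delta_pos": [0,0.2,-3.5],"dr": [0,0,0]},
  {"gripper": 100,"delta_pos": [0,0.3,-3.5],"dr": [0,0,0]},
  {"gripper": 100,"delta_pos": [0,0.1,-3.5],"dr": [0,0,0]},
  {"gripper": 100,"delta_pos": [0,0,-2.1],"dr": [0,0,0]},
])

```text
t: 8.27
ee_pos: [456.9, 322.0, 107.8]
orientation: [1.211, 1.209, -1.208]
ft_force: [0.2, 0.0, 0.4]
width: 87.7
```

```bash
python3 -c "
from h import *
d=grab('top','t2'); W=cloud(d); print(top(d,W,(171,217),20,28))
print(top(d,W,(171,217),9,17))
to(457,318.2,12)"
```

```text
(array([449.3, 172.2]), 27.4, array([449. , 172.2,  22.6]), 343)
(array([447.2, 172.3]), 35.5, array([444.1, 168.9,  12.6]), 293)
t 8.32 p [457.3 324.4 107.9] w 87.6 F [-0.6  1.6  0.6] tool d(cm) [ 9.59 -0.05  0.65]
R [[0.003, 1.0, 0.001], [0.003, 0.001, -1.0], [-1.0, 0.003, -0.003]]
```

>>> apply_moves([
  {"gripper": 100,"delta_pos": [1.5,-0.1,0],"dr": [0,0,0]},
  {"gripper": 100,"delta_pos": [2.0,0,0],"dr": [0,0,0]},
  {"gripper": 100,"delta_pos": [1.5,0,0],"dr": [0,0,0]},
  {"gripper": 100,"delta_pos": [0,0,0],"dr": [0,0,0]},
  {"gripper": 100,"delta_pos": [0,0,0],"dr": [0,0,0]},
])

```text
t: 8.73
ee_pos: [454.8, 318.2, 56.8]
orientation: [1.208, 1.209, -1.212]
ft_force: [0.3, -0.5, 1.1]
width: 87.9
```

>>> apply_moves([
  {"gripper": 100,"delta_pos": [1.5,0.05,0],"dr": [0,0,0]},
  {"gripper": 100,"delta_pos": [1.5,0,0],"dr": [0,0,0]},
  {"gripper": 100,"delta_pos": [1.2,0,0],"dr": [0,0,0]},
  {"gripper": 100,"delta_pos": [0.2,0,0],"dr": [0,0,0]},
  {"gripper": 100,"delta_pos": [0,0,0],"dr": [0,0,0]},
])

```text
t: 9.15
ee_pos: [455.8, 318.6, 13.1]
orientation: [1.209, 1.209, -1.211]
ft_force: [-0.6, -0.8, 0.3]
width: 87.8
```

>>> apply_moves([
  {"gripper": 20,"delta_pos": [0,0,0],"dr": [0,0,0]},
  {"gripper": 20,"delta_pos": [0,0,0],"dr": [0,0,0]},
  {"gripper": 20,"delta_pos": [0,0,0],"dr": [0,0,0]},
  {"gripper": 20,"delta_pos": [0,0,0],"dr": [0,0,0]},
  {"gripper": 20,"delta_pos": [0,0,0],"dr": [0,0,0]},
])

```text
t: 9.57
ee_pos: [456.2, 319.0, 13.6]
orientation: [1.21, 1.209, -1.209]
ft_force: [0.5, -0.5, -0.0]
width: 57.6
```

>>> apply_moves([
  {"gripper": 20,"delta_pos": [0,0,0],"dr": [0,0,0]},
  {"gripper": 20,"delta_pos": [0,0,0],"dr": [0,0,0]},
  {"gripper": 20,"delta_pos": [0,0,0],"dr": [0,0,0]},
  {"gripper": 20,"delta_pos": [0,0,0],"dr": [0,0,0]},
  {"gripper": 20,"delta_pos": [0,0,0],"dr": [0,0,0]},
])

```text
t: 9.98
ee_pos: [456.0, 319.0, 13.5]
orientation: [1.21, 1.209, -1.21]
ft_force: [-0.9, 0.7, 5.7]
width: 51.5
```

>>> apply_moves([
  {"gripper": 20,"delta_pos": [-1,0,0],"dr": [0,0,0]},
  {"gripper": 20,"delta_pos": [-2,0,0],"dr": [0,0,0]},
  {"gripper": 20,"delta_pos": [-3,0,0],"dr": [0,0,0]},
  {"gripper": 20,"delta_pos": [-2,0,0],"dr": [0,0,0]},
  {"gripper": 20,"delta_pos": [-1,0,0],"dr": [0,0,0]},
])

```text
t: 10.4
ee_pos: [457.1, 319.6, 106.0]
orientation: [1.213, 1.208, -1.207]
ft_force: [0.4, 0.5, -1.1]
width: 51.5
```

>>> apply_moves([
  {"gripper": 20,"delta_pos": [0,-0.15,2],"dr": [0,0,0]},
  {"gripper": 20,"delta_pos": [0,-0.15,3.5],"dr": [0,0,0]},
  {"gripper": 20,"delta_pos": [0,-0.15,3.5],"dr": [0,0,0]},
  {"gripper": 20,"delta_pos": [0,-0.15,3.5],"dr": [0,0,0]},
  {"gripper": 20,"delta_pos": [0,-0.15,2],"dr": [0,0,0]},
])

```text
t: 10.82
ee_pos: [446.9, 171.1, 102.8]
orientation: [1.209, 1.209, -1.212]
ft_force: [0.0, -0.7, -1.4]
width: 51.4
```

>>> apply_moves([
  {"gripper": 20,"delta_pos": [0.5,0,0],"dr": [0,0,0]},
  {"gripper": 20,"delta_pos": [0.5,0,0],"dr": [0,0,0]},
  {"gripper": 20,"delta_pos": [0,0,0],"dr": [0,0,0]},
  {"gripper": 20,"delta_pos": [0,0,0],"dr": [0,0,0]},
  {"gripper": 20,"delta_pos": [0,0,0],"dr": [0,0,0]},
])

```text
t: 11.23
ee_pos: [448.4, 174.9, 93.0]
orientation: [1.209, 1.209, -1.209]
ft_force: [0.0, 0.2, -1.0]
width: 51.9
```

```bash
python3 -c "
from h import *
to(448.5,172.3,37.5)
d=grab('top','t3'); W=cloud(d);s=grab('side','s3');V=cloud(s)
print(top(d,W,(171,217),80,120))
b=cv2.resize(s['img'][180:270,210:330],None,fx=5,fy=5,interpolation=cv2.INTER_CUBIC)
cv2.imwrite('pics/g4.png',b[:,:,::-1])
"
```

```text
t 11.23 p [448.4 174.9  93. ] w 51.9 F [ 0.   0.2 -1. ] tool d(cm) [5.55 0.01 0.26]
R [[-0.0, 1.0, 0.0], [0.0, 0.0, -1.0], [-1.0, -0.0, -0.0]]
(array([450.7, 164.2]), 30.2, array([448.4, 159.2,  97.4]), 187)
```

View pics/g4.png

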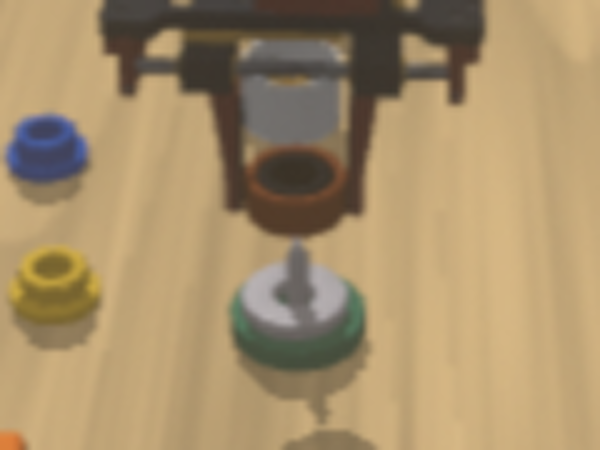

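The view shows the flange flat on the green base and the brown drum centred over the pin (crop 297,240). Now I'll lower it.

>>> apply_moves([
  {"gripper": 20,"delta_pos": [0.5,0,0.25],"dr": [0,0,0]},
  {"gripper": 20,"delta_pos": [1.2,0,0],"dr": [0,0,0]},
  {"gripper": 20,"delta_pos": [1.2,0,0],"dr": [0,0,0]},
  {"gripper": 20,"delta_pos": [0.6,0,0],"dr": [0,0,0]},
  {"gripper": 20,"delta_pos": [0,0,0],"dr": [0,0,0]},
])

```text
t: 11.75
ee_pos: [447.4, 171.2, 56.9]
orientation: [1.208, 1.21, -1.212]
ft_force: [-0.0, 0.1, -1.7]
width: 51.7
```

>>> apply_moves([
  {"gripper": 20,"delta_pos": [1,0,0],"dr": [0,0,0]},
  {"gripper": 20,"delta_pos": [0.6,0,0],"dr": [0,0,0]},
  {"gripper": 20,"delta_pos": [0.3,0,0],"dr": [0,0,0]},
  {"gripper": 20,"delta_pos": [0,0,0],"dr": [0,0,0]},
  {"gripper": 20,"delta_pos": [0,0,0],"dr": [0,0,0]},
])

```text
t: 12.17
ee_pos: [448.2, 171.4, 39.1]
orientation: [1.21, 1.209, -1.21]
ft_force: [0.6, 0.7, -0.7]
width: 51.8
```

>>> apply_moves([
  {"gripper": 20,"delta_pos": [0.14,0,0],"dr": [0,0,0]},
  {"gripper": 20,"delta_pos": [0,0,0],"dr": [0,0,0]},
  {"gripper": 20,"delta_pos": [0,0,0],"dr": [0,0,0]},
  {"gripper": 20,"delta_pos": [0,0,0],"dr": [0,0,0]},
  {"gripper": 100,"delta_pos": [0,0,0],"dr": [0,0,0]},
])

```text
t: 12.58
ee_pos: [448.4, 171.4, 38.0]
orientation: [1.21, 1.209, -1.21]
ft_force: [0.1, 0.9, 0.2]
width: 55.1
```

>>> apply_moves([
  {"gripper": 100,"delta_pos": [0,0,0],"dr": [0,0,0]},
  {"gripper": 100,"delta_pos": [0,0,0],"dr": [0,0,0]},
  {"gripper": 100,"delta_pos": [0,0,0],"dr": [0,0,0]},
  {"gripper": 100,"delta_pos": [0,0,0],"dr": [0,0,0]},
  {"gripper": 100,"delta_pos": [0,0,0],"dr": [0,0,0]},
])

```text
t: 13.0
ee_pos: [448.3, 171.4, 37.8]
orientation: [1.21, 1.209, -1.21]
ft_force: [-0.4, 0.0, 0.7]
width: 86.2
```

>>> apply_moves([
  {"gripper": 100,"delta_pos": [-1,0,0],"dr": [0,0,0]},
  {"gripper": 100,"delta_pos": [-2,0,0],"dr": [0,0,0]},
  {"gripper": 100,"delta_pos": [-2,0,0],"dr": [0,0,0]},
  {"gripper": 100,"delta_pos": [-2,0,0],"dr": [0,0,0]},
  {"gripper": 100,"delta_pos": [-0.5,0,0],"dr": [0,0,0]},
])

```text
t: 13.42
ee_pos: [449.8, 171.9, 115.8]
orientation: [1.213, 1.207, -1.206]
ft_force: [1.0, 1.1, -0.5]
width: 88.0
```

>>> apply_moves([
  {"gripper": 100,"delta_pos": [0,2,0.25],"dr": [0,0,0]},
  {"gripper": 100,"delta_pos": [0,3.3,0.5],"dr": [0,0,0]},
  {"gripper": 100,"delta_pos": [0,3.5,0.5],"dr": [0,0,0]},
  {"gripper": 100,"delta_pos": [0,3,0.5],"dr": [0,0,0]},
  {"gripper": 100,"delta_pos": [0,1.5,0],"dr": [0,0,0]},
])

```text
t: 13.83
ee_pos: [584.9, 153.0, 113.0]
orientation: [1.212, 1.206, -1.208]
ft_force: [-0.6, 0.9, 0.1]
width: 87.7
```

>>> apply_moves([
  {"gripper": 100,"delta_pos": [1.5,0,0],"dr": [0,0,0]},
  {"gripper": 100,"delta_pos": [2,0,0],"dr": [0,0,0]},
  {"gripper": 100,"delta_pos": [1.5,0,0],"dr": [0,0,0]},
  {"gripper": 100,"delta_pos": [0,0,0],"dr": [0,0,0]},
  {"gripper": 100,"delta_pos": [0,0,0],"dr": [0,0,0]},
])

```text
t: 14.25
ee_pos: [580.4, 153.5, 61.9]
orientation: [1.208, 1.21, -1.212]
ft_force: [-0.2, 0.3, 0.8]
width: 88.0
```

```bash
python3 -c "
from h import *
d=grab('top','t4'); W=cloud(d); print(top(d,W,(171,217),41,50))
to(581.3,154,18)"
```

```text
(array([448. , 170.1]), 25.5, array([448.3, 163.6,  44.3]), 237)
t 14.3 p [581.2 153.7  62.9] w 87.8 F [-0.6 -0.1  0.6] tool d(cm) [ 4.49  0.01 -0.03]
R [[-0.0, 1.0, -0.001], [-0.0, -0.001, -1.0], [-1.0, -0.0, 0.0]]
```

>>> apply_moves([
  {"gripper": 100,"delta_pos": [1.5,0,0],"dr": [0,0,0]},
  {"gripper": 100,"delta_pos": [1.5,0,0],"dr": [0,0,0]},
  {"gripper": 100,"delta_pos": [1.2,0,0],"dr": [0,0,0]},
  {"gripper": 100,"delta_pos": [0.2,0,0],"dr": [0,0,0]},
  {"gripper": 100,"delta_pos": [0,0,0],"dr": [0,0,0]},
])

```text
t: 14.72
ee_pos: [581.0, 153.7, 18.6]
orientation: [1.209, 1.209, -1.211]
ft_force: [0.1, 1.5, 0.3]
width: 88.2
```

>>> apply_moves([
  {"gripper": 10,"delta_pos": [0,0,0],"dr": [0,0,0]},
  {"gripper": 10,"delta_pos": [0,0,0],"dr": [0,0,0]},
  {"gripper": 10,"delta_pos": [0,0,0],"dr": [0,0,0]},
  {"gripper": 10,"delta_pos": [0,0,0],"dr": [0,0,0]},
  {"gripper": 10,"delta_pos": [0,0,0],"dr": [0,0,0]},
])

```text
t: 15.13
ee_pos: [581.5, 153.8, 19.2]
orientation: [1.21, 1.208, -1.209]
ft_force: [0.1, 0.7, 0.0]
width: 57.9
```

>>> apply_moves([
  {"gripper": 10,"delta_pos": [0,0,0],"dr": [0,0,0]},
  {"gripper": 10,"delta_pos": [0,0,0],"dr": [0,0,0]},
  {"gripper": 10,"delta_pos": [0,0,0],"dr": [0,0,0]},
  {"gripper": 10,"delta_pos": [0,0,0],"dr": [0,0,0]},
  {"gripper": 10,"delta_pos": [0,0,0],"dr": [0,0,0]},
])

```text
t: 15.55
ee_pos: [581.2, 153.8, 18.8]
orientation: [1.21, 1.209, -1.21]
ft_force: [-0.8, 0.2, 1.4]
width: 35.9
```

>>> apply_moves([
  {"gripper": 10,"delta_pos": [-1,0,0],"dr": [0,0,0]},
  {"gripper": 10,"delta_pos": [-2,0,0],"dr": [0,0,0]},
  {"gripper": 10,"delta_pos": [-3,0,0],"dr": [0,0,0]},
  {"gripper": 10,"delta_pos": [-2.5,0,0],"dr": [0,0,0]},
  {"gripper": 10,"delta_pos": [-1,0,0],"dr": [0,0,0]},
])

```text
t: 15.97
ee_pos: [583.1, 154.2, 117.6]
orientation: [1.213, 1.206, -1.206]
ft_force: [0.7, -0.2, 0.4]
width: 35.8
```

>>> apply_moves([
  {"gripper": 10,"delta_pos": [0,-2,-0.3],"dr": [0,0,0]},
  {"gripper": 10,"delta_pos": [0,-3.3,-0.5],"dr": [0,0,0]},
  {"gripper": 10,"delta_pos": [0,-3.5,-0.5],"dr": [0,0,0]},
  {"gripper": 10,"delta_pos": [0,-3,-0.5],"dr": [0,0,0]},
  {"gripper": 10,"delta_pos": [0,-1.5,0],"dr": [0,0,0]},
])

```text
t: 16.38
ee_pos: [444.0, 171.6, 113.2]
orientation: [1.207, 1.211, -1.212]
ft_force: [-0.3, 0.4, 0.3]
width: 36.0
```

>>> apply_moves([
  {"gripper": 10,"delta_pos": [0,0,0],"dr": [0,0,0]},
  {"gripper": 10,"delta_pos": [0,0,0],"dr": [0,0,0]},
  {"gripper": 10,"delta_pos": [0,0,0],"dr": [0,0,0]},
  {"gripper": 10,"delta_pos": [0,0,0],"dr": [0,0,0]},
  {"gripper": 10,"delta_pos": [0,0,0],"dr": [0,0,0]},
])

```text
t: 16.8
ee_pos: [449.5, 171.9, 113.8]
orientation: [1.211, 1.208, -1.21]
ft_force: [-1.1, -0.1, -0.3]
width: 35.7
```

```bash
python3 -c "
from h import *
to(448.2,172,64.8)
s=grab('side','s4');
b=cv2.resize(s['img'][170:270,210:330],None,fx=5,fy=5,interpolation=cv2.INTER_CUBIC)
cv2.imwrite('pics/g5.png',b[:,:,::-1])
"
```

```text
t 16.8 p [449.5 171.9 113.8] w 35.7 F [-1.1 -0.1 -0.3] tool d(cm) [ 4.9  -0.14 -0.01]
R [[0.001, 1.0, -0.002], [0.0, -0.002, -1.0], [-1.0, 0.001, -0.0]]
```

View pics/g5.png

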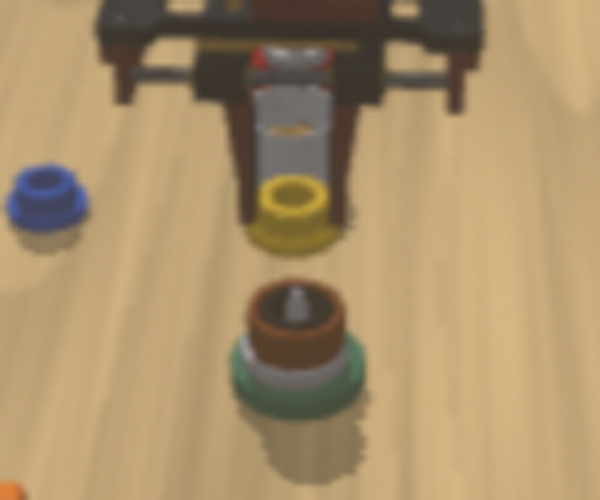

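The view shows the drum seated on the flange and the yellow knob above it (294,200 against the pin at 296,290). Now I'll lower it.

>>> apply_moves([
  {"gripper": 10,"delta_pos": [0.8,-0.12,0],"dr": [0,0,0]},
  {"gripper": 10,"delta_pos": [1.2,0,0],"dr": [0,0,0]},
  {"gripper": 10,"delta_pos": [1.2,0,0],"dr": [0,0,0]},
  {"gripper": 10,"delta_pos": [0.6,0,0],"dr": [0,0,0]},
  {"gripper": 10,"delta_pos": [0,0,0],"dr": [0,0,0]},
])

```text
t: 17.27
ee_pos: [446.2, 171.4, 74.2]
orientation: [1.208, 1.21, -1.213]
ft_force: [-1.1, 0.5, -0.3]
width: 35.6
```

>>> apply_moves([
  {"gripper": 10,"delta_pos": [0.6,0,0],"dr": [0,0,0]},
  {"gripper": 10,"delta_pos": [0.2,0,0],"dr": [0,0,0]},
  {"gripper": 10,"delta_pos": [0,0,0],"dr": [0,0,0]},
  {"gripper": 10,"delta_pos": [0,0,0],"dr": [0,0,0]},
  {"gripper": 10,"delta_pos": [0,0,0],"dr": [0,0,0]},
])

```text
t: 17.68
ee_pos: [447.3, 172.0, 68.1]
orientation: [1.21, 1.208, -1.209]
ft_force: [-0.4, 0.2, -0.6]
width: 35.6
```

>>> apply_moves([
  {"gripper": 10,"delta_pos": [0.2,0,0],"dr": [0,0,0]},
  {"gripper": 10,"delta_pos": [0.1,0,0],"dr": [0,0,0]},
  {"gripper": 10,"delta_pos": [0,0,0],"dr": [0,0,0]},
  {"gripper": 10,"delta_pos": [0,0,0],"dr": [0,0,0]},
  {"gripper": 10,"delta_pos": [0,0,0],"dr": [0,0,0]},
])

```text
t: 18.1
ee_pos: [447.1, 171.9, 64.8]
orientation: [1.21, 1.209, -1.21]
ft_force: [1.1, 1.4, 0.2]
width: 35.9
```

>>> apply_moves([
  {"gripper": 100,"delta_pos": [0,0,0],"dr": [0,0,0]},
  {"gripper": 100,"delta_pos": [0,0,0],"dr": [0,0,0]},
  {"gripper": 100,"delta_pos": [0,0,0],"dr": [0,0,0]},
  {"gripper": 100,"delta_pos": [0,0,0],"dr": [0,0,0]},
  {"gripper": 100,"delta_pos": [0,0,0],"dr": [0,0,0]},
])

```text
t: 18.52
ee_pos: [447.1, 171.9, 64.8]
orientation: [1.21, 1.209, -1.21]
ft_force: [-0.2, -0.3, 0.5]
width: 65.5
```

>>> apply_moves([
  {"gripper": 100,"delta_pos": [0,0,0],"dr": [0,0,0]},
  {"gripper": 100,"delta_pos": [-1,0,0],"dr": [0,0,0]},
  {"gripper": 100,"delta_pos": [-1.5,0,0],"dr": [0,0,0]},
  {"gripper": 100,"delta_pos": [-1.5,0,0],"dr": [0,0,0]},
  {"gripper": 100,"delta_pos": [-1,0,0],"dr": [0,0,0]},
])

```text
t: 18.93
ee_pos: [447.6, 172.0, 116.4]
orientation: [1.211, 1.208, -1.209]
ft_force: [0.3, -0.1, -0.7]
width: 88.2
```

>>> apply_moves([
  {"gripper": 100,"delta_pos": [0,0.1,2],"dr": [0,0,0]},
  {"gripper": 100,"delta_pos": [0,0.1,3.5],"dr": [0,0,0]},
  {"gripper": 100,"delta_pos": [0,0.1,3.7],"dr": [0,0,0]},
  {"gripper": 100,"delta_pos": [0,0.1,3.7],"dr": [0,0,0]},
  {"gripper": 100,"delta_pos": [0,0.1,3.7],"dr": [0,0,0]},
])

```text
t: 19.35
ee_pos: [451.9, 4.5, 115.4]
orientation: [1.21, 1.209, -1.209]
ft_force: [0.1, -0.4, -0.7]
width: 87.9
```

>>> apply_moves([
  {"gripper": 100,"delta_pos": [0,0.1,3.7],"dr": [0,0,0]},
  {"gripper": 100,"delta_pos": [0,0.1,3.7],"dr": [0,0,0]},
  {"gripper": 100,"delta_pos": [0,0.1,3.7],"dr": [0,0,0]},
  {"gripper": 100,"delta_pos": [0,0.1,3.7],"dr": [0,0,0]},
  {"gripper": 100,"delta_pos": [0,0.1,3.7],"dr": [0,0,0]},
])

```text
t: 19.77
ee_pos: [456.5, -181.1, 115.4]
orientation: [1.21, 1.208, -1.21]
ft_force: [0.7, -0.1, 0.0]
width: 88.0
```

>>> apply_moves([
  {"gripper": 100,"delta_pos": [0,0.2,3.7],"dr": [0,0,0]},
  {"gripper": 100,"delta_pos": [0,0.2,3.7],"dr": [0,0,0]},
  {"gripper": 100,"delta_pos": [0,0.2,3.5],"dr": [0,0,0]},
  {"gripper": 100,"delta_pos": [0,0.2,1.8],"dr": [0,0,0]},
  {"gripper": 100,"delta_pos": [0,0,0],"dr": [0,0,0]},
])

```text
t: 20.18
ee_pos: [465.4, -310.1, 115.6]
orientation: [1.212, 1.204, -1.212]
ft_force: [-0.0, 0.3, 0.6]
width: 87.8
```

```bash
python3 -c "
from h import *
d=grab('top','t5'); W=cloud(d); print('knob',top(d,W,(171,217),62,75)); print('skirt',top(d,W,(171,217),48,75))
to(466.5,-346,13)"
```

```text
knob (array([446.8, 171.1]), 18.2, array([446.6, 171.5,  66.1]), 135)
skirt (array([446.6, 170.9]), 24.3, array([446.4, 169.6,  58.4]), 323)
t 20.23 p [ 464.6 -307.8  115.2] w 88.0 F [ 0.   0.2 -0.7] tool d(cm) [10.22  0.19  3.82]
R [[0.001, 1.0, -0.004], [-0.0, -0.004, -1.0], [-1.0, 0.001, 0.0]]
```

>>> apply_moves([
  {"gripper": 100,"delta_pos": [0.5,0.1,2],"dr": [0,0,0]},
  {"gripper": 100,"delta_pos": [1.5,0,1.7],"dr": [0,0,0]},
  {"gripper": 100,"delta_pos": [2,0,0],"dr": [0,0,0]},
  {"gripper": 100,"delta_pos": [1,0,0],"dr": [0,0,0]},
  {"gripper": 100,"delta_pos": [0,0,0],"dr": [0,0,0]},
])

```text
t: 20.65
ee_pos: [463.9, -340.6, 62.7]
orientation: [1.21, 1.215, -1.211]
ft_force: [-0.1, 0.2, 1.4]
width: 87.6
```

>>> apply_moves([
  {"gripper": 100,"delta_pos": [0,0,0],"dr": [0,0,0]},
  {"gripper": 100,"delta_pos": [0,0,0],"dr": [0,0,0]},
  {"gripper": 100,"delta_pos": [0,0,0],"dr": [0,0,0]},
  {"gripper": 100,"delta_pos": [0,0,0],"dr": [0,0,0]},
  {"gripper": 100,"delta_pos": [0,0,0],"dr": [0,0,0]},
])

```text
t: 21.07
ee_pos: [466.0, -343.2, 65.5]
orientation: [1.21, 1.208, -1.209]
ft_force: [0.4, -0.2, -0.2]
width: 87.6
```

Down to 13: −52, y −2.5.

>>> apply_moves([
  {"gripper": 100,"delta_pos": [1.5,0.05,0.25],"dr": [0,0,0]},
  {"gripper": 100,"delta_pos": [2,0,0],"dr": [0,0,0]},
  {"gripper": 100,"delta_pos": [1.2,0,0],"dr": [0,0,0]},
  {"gripper": 100,"delta_pos": [0.5,0,0],"dr": [0,0,0]},
  {"gripper": 100,"delta_pos": [0,0,0],"dr": [0,0,0]},
])

```text
t: 21.48
ee_pos: [465.3, -345.1, 11.7]
orientation: [1.21, 1.211, -1.211]
ft_force: [-0.4, -0.1, -0.2]
width: 87.8
```

>>> apply_moves([
  {"gripper": 20,"delta_pos": [0,0,0],"dr": [0,0,0]},
  {"gripper": 20,"delta_pos": [0,0,0],"dr": [0,0,0]},
  {"gripper": 20,"delta_pos": [0,0,0],"dr": [0,0,0]},
  {"gripper": 20,"delta_pos": [0,0,0],"dr": [0,0,0]},
  {"gripper": 20,"delta_pos": [0,0,0],"dr": [0,0,0]},
])

```text
t: 21.9
ee_pos: [466.4, -345.8, 13.3]
orientation: [1.21, 1.208, -1.21]
ft_force: [0.3, 0.5, 0.3]
width: 58.0
```

>>> apply_moves([
  {"gripper": 20,"delta_pos": [0,0,0],"dr": [0,0,0]},
  {"gripper": 20,"delta_pos": [0,0,0],"dr": [0,0,0]},
  {"gripper": 20,"delta_pos": [0,0,0],"dr": [0,0,0]},
  {"gripper": 20,"delta_pos": [0,0,0],"dr": [0,0,0]},
  {"gripper": 20,"delta_pos": [0,0,0],"dr": [0,0,0]},
])

```text
t: 22.32
ee_pos: [466.3, -345.8, 13.2]
orientation: [1.21, 1.208, -1.21]
ft_force: [-0.1, 0.4, 5.5]
width: 51.9
```

>>> apply_moves([
  {"gripper": 20,"delta_pos": [-1,0,0],"dr": [0,0,0]},
  {"gripper": 20,"delta_pos": [-2,0,0],"dr": [0,0,0]},
  {"gripper": 20,"delta_pos": [-3,0,0],"dr": [0,0,0]},
  {"gripper": 20,"delta_pos": [-2,0,0],"dr": [0,0,0]},
  {"gripper": 20,"delta_pos": [-1,0,0],"dr": [0,0,0]},
])

```text
t: 22.73
ee_pos: [467.1, -346.4, 105.6]
orientation: [1.21, 1.205, -1.209]
ft_force: [1.1, -0.9, -0.6]
width: 51.9
```

>>> apply_moves([
  {"gripper": 20,"delta_pos": [0,0,-2],"dr": [0,0,0]},
  {"gripper": 20,"delta_pos": [0,0,-3.5],"dr": [0,0,0]},
  {"gripper": 20,"delta_pos": [0,0,-3.5],"dr": [0,0,0]},
  {"gripper": 20,"delta_pos": [0,0,-3.5],"dr": [0,0,0]},
  {"gripper": 20,"delta_pos": [0,0,-3.5],"dr": [0,0,0]},
])

```text
t: 23.15
ee_pos: [465.5, -184.1, 102.5]
orientation: [1.21, 1.209, -1.211]
ft_force: [0.4, 1.3, -0.3]
width: 52.0
```

>>> apply_moves([
  {"gripper": 20,"delta_pos": [0,0,-3],"dr": [0,0,0]},
  {"gripper": 20,"delta_pos": [0,0,-1.5],"dr": [0,0,0]},
  {"gripper": 20,"delta_pos": [0,0,0],"dr": [0,0,0]},
  {"gripper": 20,"delta_pos": [0,0,0],"dr": [0,0,0]},
  {"gripper": 20,"delta_pos": [0,0,0],"dr": [0,0,0]},
])

```text
t: 23.57
ee_pos: [466.5, -141.2, 102.8]
orientation: [1.21, 1.208, -1.21]
ft_force: [0.2, 0.0, -0.1]
width: 51.5
```

```bash
python3 -c "
from h import *
to(466,-140.7,37.2)
s=grab('side','s5');
b=cv2.resize(s['img'][120:220,210:330],None,fx=5,fy=5,interpolation=cv2.INTER_CUBIC)
cv2.imwrite('pics/g6.png',b[:,:,::-1])
to(466,-140.7,37.2)
"
```

```text
t 23.57 p [ 466.5 -141.2  102.8] w 51.5 F [ 0.2  0.  -0.1] tool d(cm) [ 6.56 -0.05 -0.05]
R [[0.0, 1.0, -0.001], [-0.0, -0.001, -1.0], [-1.0, 0.0, 0.0]]
t 23.62 p [ 466.5 -141.5  102.8] w 51.8 F [ 0.2  0.1 -0.8] tool d(cm) [ 6.56 -0.05 -0.08]
R [[0.0, 1.0, -0.002], [-0.0, -0.002, -1.0], [-1.0, 0.0, 0.0]]
```

View pics/g6.png

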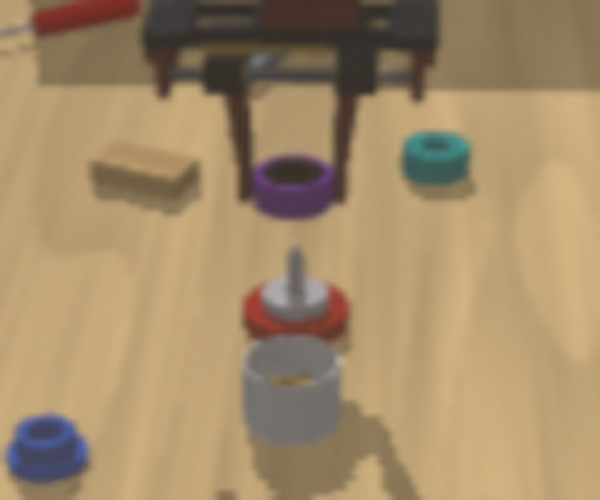

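The purple drum (293,185) is centred over the red pin (296,250), and the tin is untouched. Now I'll lower the drum.

>>> apply_moves([
  {"gripper": 20,"delta_pos": [1,-0.08,-0.05],"dr": [0,0,0]},
  {"gripper": 20,"delta_pos": [1.5,0,0],"dr": [0,0,0]},
  {"gripper": 20,"delta_pos": [1.5,0,0],"dr": [0,0,0]},
  {"gripper": 20,"delta_pos": [0.6,0,0],"dr": [0,0,0]},
  {"gripper": 20,"delta_pos": [0,0,0],"dr": [0,0,0]},
])

```text
t: 24.03
ee_pos: [464.2, -140.4, 55.0]
orientation: [1.21, 1.211, -1.213]
ft_force: [-0.1, -0.3, -1.1]
width: 51.9
```

>>> apply_moves([
  {"gripper": 20,"delta_pos": [1,0,0],"dr": [0,0,0]},
  {"gripper": 20,"delta_pos": [0.5,0,0],"dr": [0,0,0]},
  {"gripper": 20,"delta_pos": [0.2,0,0],"dr": [0,0,0]},
  {"gripper": 20,"delta_pos": [0,0,0],"dr": [0,0,0]},
  {"gripper": 20,"delta_pos": [0,0,0],"dr": [0,0,0]},
])

```text
t: 24.45
ee_pos: [465.6, -140.2, 39.9]
orientation: [1.21, 1.209, -1.21]
ft_force: [0.4, 0.2, -0.9]
width: 52.3
```

>>> apply_moves([
  {"gripper": 20,"delta_pos": [0.15,0,0],"dr": [0,0,0]},
  {"gripper": 20,"delta_pos": [0.1,0,0],"dr": [0,0,0]},
  {"gripper": 20,"delta_pos": [0,0,0],"dr": [0,0,0]},
  {"gripper": 20,"delta_pos": [0,0,0],"dr": [0,0,0]},
  {"gripper": 20,"delta_pos": [0,0,0],"dr": [0,0,0]},
])

```text
t: 24.87
ee_pos: [465.5, -140.1, 37.4]
orientation: [1.21, 1.209, -1.21]
ft_force: [-0.1, 0.6, 0.3]
width: 51.9
```

>>> apply_moves([
  {"gripper": 100,"delta_pos": [0,0,0],"dr": [0,0,0]},
  {"gripper": 100,"delta_pos": [0,0,0],"dr": [0,0,0]},
  {"gripper": 100,"delta_pos": [0,0,0],"dr": [0,0,0]},
  {"gripper": 100,"delta_pos": [0,0,0],"dr": [0,0,0]},
  {"gripper": 100,"delta_pos": [0,0,0],"dr": [0,0,0]},
])

```text
t: 25.28
ee_pos: [465.5, -140.1, 37.3]
orientation: [1.21, 1.209, -1.21]
ft_force: [-0.2, -0.4, -0.2]
width: 81.7
```

>>> apply_moves([
  {"gripper": 100,"delta_pos": [-1,0,0],"dr": [0,0,0]},
  {"gripper": 100,"delta_pos": [-2,0,0],"dr": [0,0,0]},
  {"gripper": 100,"delta_pos": [-2,0,0],"dr": [0,0,0]},
  {"gripper": 100,"delta_pos": [-2,0,0],"dr": [0,0,0]},
  {"gripper": 100,"delta_pos": [-0.5,0,0],"dr": [0,0,0]},
])

```text
t: 25.7
ee_pos: [467.0, -140.6, 115.3]
orientation: [1.211, 1.205, -1.207]
ft_force: [1.4, 0.2, -0.3]
width: 87.8
```

>>> apply_moves([
  {"gripper": 100,"delta_pos": [0,1,-1.2],"dr": [0,0,0]},
  {"gripper": 100,"delta_pos": [0,2.2,-2.6],"dr": [0,0,0]},
  {"gripper": 100,"delta_pos": [0,2.2,-2.6],"dr": [0,0,0]},
  {"gripper": 100,"delta_pos": [0,2.2,-2.6],"dr": [0,0,0]},
  {"gripper": 100,"delta_pos": [0,2.2,-2.6],"dr": [0,0,0]},
])

```text
t: 26.12
ee_pos: [564.2, -23.0, 112.2]
orientation: [1.21, 1.209, -1.21]
ft_force: [0.9, -1.0, 0.2]
width: 87.8
```

>>> apply_moves([
  {"gripper": 100,"delta_pos": [0,2.2,-2.6],"dr": [0,0,0]},
  {"gripper": 100,"delta_pos": [0,1.4,-1.6],"dr": [0,0,0]},
  {"gripper": 100,"delta_pos": [0,0.7,-0.8],"dr": [0,0,0]},
  {"gripper": 100,"delta_pos": [0,0,0],"dr": [0,0,0]},
  {"gripper": 100,"delta_pos": [0,0,0],"dr": [0,0,0]},
])

```text
t: 26.53
ee_pos: [605.7, 25.4, 111.7]
orientation: [1.208, 1.21, -1.211]
ft_force: [-0.2, -0.7, -0.1]
width: 87.8
```

>>> apply_moves([
  {"gripper": 100,"delta_pos": [1.5,0,0],"dr": [0,0,0]},
  {"gripper": 100,"delta_pos": [2,0,0],"dr": [0,0,0]},
  {"gripper": 100,"delta_pos": [1,0,0],"dr": [0,0,0]},
  {"gripper": 100,"delta_pos": [0,0,0],"dr": [0,0,0]},
  {"gripper": 100,"delta_pos": [0,0,0],"dr": [0,0,0]},
])

```text
t: 26.95
ee_pos: [605.6, 24.8, 66.9]
orientation: [1.21, 1.21, -1.212]
ft_force: [-0.6, -0.4, 0.4]
width: 87.7
```

```bash
python3 -c "
from h import *
d=grab('top','t6'); W=cloud(d); print('purple',top(d,W,(304,208),41,50))
to(606.3,25.3,18.8)"
```

```text
purple (array([ 465. , -140.1]), 25.7, array([ 465.1, -140. ,   44.6]), 331)
t 27.0 p [606.4  25.   67.6] w 87.7 F [-1.   0.6  0.2] tool d(cm) [ 4.88 -0.01 -0.03]
R [[-0.0, 1.0, -0.002], [-0.0, -0.002, -1.0], [-1.0, -0.0, 0.0]]
```

>>> apply_moves([
  {"gripper": 100,"delta_pos": [1.5,0,0],"dr": [0,0,0]},
  {"gripper": 100,"delta_pos": [2,0,0],"dr": [0,0,0]},
  {"gripper": 100,"delta_pos": [1.2,0,0],"dr": [0,0,0]},
  {"gripper": 100,"delta_pos": [0.2,0,0],"dr": [0,0,0]},
  {"gripper": 100,"delta_pos": [0,0,0],"dr": [0,0,0]},
])

```text
t: 27.42
ee_pos: [606.3, 25.6, 18.0]
orientation: [1.209, 1.21, -1.211]
ft_force: [0.0, -0.6, 0.4]
width: 87.7
```

>>> apply_moves([
  {"gripper": 10,"delta_pos": [0,0,0],"dr": [0,0,0]},
  {"gripper": 10,"delta_pos": [0,0,0],"dr": [0,0,0]},
  {"gripper": 10,"delta_pos": [0,0,0],"dr": [0,0,0]},
  {"gripper": 10,"delta_pos": [0,0,0],"dr": [0,0,0]},
  {"gripper": 10,"delta_pos": [0,0,0],"dr": [0,0,0]},
])

```text
t: 27.83
ee_pos: [607.0, 25.7, 18.8]
orientation: [1.21, 1.208, -1.209]
ft_force: [-0.6, 0.4, 0.7]
width: 58.0
```

>>> apply_moves([
  {"gripper": 10,"delta_pos": [0,0,0],"dr": [0,0,0]},
  {"gripper": 10,"delta_pos": [0,0,0],"dr": [0,0,0]},
  {"gripper": 10,"delta_pos": [0,0,0],"dr": [0,0,0]},
  {"gripper": 10,"delta_pos": [0,0,0],"dr": [0,0,0]},
  {"gripper": 10,"delta_pos": [0,0,0],"dr": [0,0,0]},
])

```text
t: 28.25
ee_pos: [606.5, 25.7, 18.3]
orientation: [1.21, 1.209, -1.21]
ft_force: [-1.2, -0.2, 1.2]
width: 33.9
```

>>> apply_moves([
  {"gripper": 10,"delta_pos": [-1,0,0],"dr": [0,0,0]},
  {"gripper": 10,"delta_pos": [-2,0,0],"dr": [0,0,0]},
  {"gripper": 10,"delta_pos": [-3,0,0],"dr": [0,0,0]},
  {"gripper": 10,"delta_pos": [-2.5,0,0],"dr": [0,0,0]},
  {"gripper": 10,"delta_pos": [-1,0,0],"dr": [0,0,0]},
])

```text
t: 28.67
ee_pos: [608.6, 25.8, 117.2]
orientation: [1.212, 1.205, -1.206]
ft_force: [-0.1, -0.4, 0.2]
width: 34.4
```

>>> apply_moves([
  {"gripper": 10,"delta_pos": [0,-1,1.2],"dr": [0,0,0]},
  {"gripper": 10,"delta_pos": [0,-2.2,2.6],"dr": [0,0,0]},
  {"gripper": 10,"delta_pos": [0,-2.2,2.6],"dr": [0,0,0]},
  {"gripper": 10,"delta_pos": [0,-2.2,2.6],"dr": [0,0,0]},
  {"gripper": 10,"delta_pos": [0,-2.2,2.6],"dr": [0,0,0]},
])

```text
t: 29.08
ee_pos: [505.5, -91.2, 112.0]
orientation: [1.208, 1.211, -1.211]
ft_force: [-0.3, -1.2, -0.4]
width: 34.4
```

>>> apply_moves([
  {"gripper": 10,"delta_pos": [0,-2.2,2.6],"dr": [0,0,0]},
  {"gripper": 10,"delta_pos": [0,-1.4,1.6],"dr": [0,0,0]},
  {"gripper": 10,"delta_pos": [0,-0.7,0.8],"dr": [0,0,0]},
  {"gripper": 10,"delta_pos": [0,0,0],"dr": [0,0,0]},
  {"gripper": 10,"delta_pos": [0,0,0],"dr": [0,0,0]},
])

```text
t: 29.5
ee_pos: [465.2, -140.3, 112.9]
orientation: [1.211, 1.209, -1.211]
ft_force: [0.4, 0.4, -0.2]
width: 34.3
```

```bash
python3 -c "
from h import *
s=grab('side','s6');
b=cv2.resize(s['img'][120:220,210:330],None,fx=5,fy=5,interpolation=cv2.INTER_CUBIC)
cv2.imwrite('pics/g7.png',b[:,:,::-1])
to(465.7,-140.5,64.4)
"
```

```text
t 29.55 p [ 465.9 -139.9  113. ] w 34.5 F [ 0.4  0.6 -0.6] tool d(cm) [ 4.86 -0.02  0.06]
R [[0.0, 1.0, -0.001], [0.0, -0.001, -1.0], [-1.0, 0.0, -0.0]]
```

View pics/g7.png

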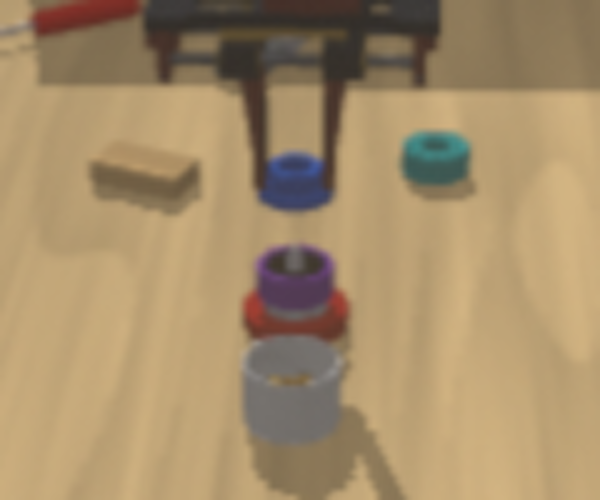

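```bash
python3 -c "
from h import *
def an(n,f,lo,hi,box):
    d=grab(n) if f is None else f
    W=cloud(d); h=cv2.cvtColor(d['img'],cv2.COLOR_RGB2HSV)
    m=(h[...,0]>lo)&(h[...,0]<hi)&(h[...,1]>110)
    M=np.zeros_like(m); M[box[1]:box[3],box[0]:box[2]]=1; m&=M
    p=W[m]; v,u=np.nonzero(m)
    print(n,m.sum(),'px',u.min(),u.max(),v.min(),v.max(),u.mean().round(2),v.mean().round(2)); 
    if len(p): print(np.nanpercentile(p,[3,50,97],axis=0).round(1).tolist())
    hi=p[p[:,2]>np.nanmax(p[:,2])-8]; print('hi',len(hi),hi.mean(0).round(1))
    # left/right tilt: bottom outline rows
    return d
s=an('side',None,105,128,(255,140,285,166))
d=an('top',None,105,128,(270,170,340,240))
# tilt check: lower outline of blue on left/right of its middle column
h=cv2.cvtColor(s['img'],cv2.COLOR_RGB2HSV); m=(h[...,0]>105)&(h[...,0]<128)&(h[...,1]>110)
for u in range(258,284): 
    c=np.nonzero(m[140:166,u])[0]
    if len(c): print(u,c.min()+140,c.max()+140,end='; ')
b=cv2.resize(s['img'][145:168,250:290],None,fx=15,fy=15,interpolation=cv2.INTER_CUBIC)
a=cv2.resize(d['img'][180:230,280:330],None,fx=7,fy=7,interpolation=cv2.INTER_CUBIC)[:345]
cv2.imwrite('pics/g8.png',np.hstack([a,b[:345]])[:,:,::-1] if 0 else b[:,:,::-1])
"
```

```text
side 24 px 264 273 152 155 268.38 153.83
[[453.6, -150.1, 110.2], [465.2, -129.5, 116.1], [479.6, -123.5, 118.8]]
hi 22 [ 465.8 -130.8  116.6]Traceback (most recent call last):
  File "<string>", line 15, in <module>
    d=an('top',None,105,128,(270,170,340,240))
  File "<string>", line 9, in an
    print(n,m.sum(),'px',u.min(),u.max(),v.min(),v.max(),u.mean().round(2),v.mean().round(2));
                         ~~~~~^^
    return umr_minimum(a, axis, None, out, keepdims, initial, where)
ValueError: zero-size array to reduction operation minimum which has no identity
```

The knob reads level and centred (x 465.8, top at z≈117 as expected), so the 34.4 mm opening doesn't point to a bad grasp. Now I'll lower it.

>>> apply_moves([
  {"gripper": 10,"delta_pos": [0.8,0,0],"dr": [0,0,0]},
  {"gripper": 10,"delta_pos": [1.2,0,0],"dr": [0,0,0]},
  {"gripper": 10,"delta_pos": [1.2,0,0],"dr": [0,0,0]},
  {"gripper": 10,"delta_pos": [0.6,0,0],"dr": [0,0,0]},
  {"gripper": 10,"delta_pos": [0,0,0],"dr": [0,0,0]},
])

```text
t: 30.07
ee_pos: [464.8, -139.3, 73.7]
orientation: [1.209, 1.212, -1.211]
ft_force: [0.1, -0.8, -1.7]
width: 33.9
```

>>> apply_moves([
  {"gripper": 10,"delta_pos": [0.5,0,0],"dr": [0,0,0]},
  {"gripper": 10,"delta_pos": [0.2,0,0],"dr": [0,0,0]},
  {"gripper": 10,"delta_pos": [0,0,0],"dr": [0,0,0]},
  {"gripper": 10,"delta_pos": [0,0,0],"dr": [0,0,0]},
  {"gripper": 10,"delta_pos": [0,0,0],"dr": [0,0,0]},
])

```text
t: 30.48
ee_pos: [465.7, -140.2, 68.6]
orientation: [1.21, 1.208, -1.21]
ft_force: [-0.4, 0.6, -1.0]
width: 34.1
```

>>> apply_moves([
  {"gripper": 10,"delta_pos": [0.25,0,0],"dr": [0,0,0]},
  {"gripper": 10,"delta_pos": [0.15,0,0],"dr": [0,0,0]},
  {"gripper": 10,"delta_pos": [0,0,0],"dr": [0,0,0]},
  {"gripper": 10,"delta_pos": [0,0,0],"dr": [0,0,0]},
  {"gripper": 10,"delta_pos": [0,0,0],"dr": [0,0,0]},
])

```text
t: 30.9
ee_pos: [465.5, -140.2, 64.3]
orientation: [1.21, 1.209, -1.21]
ft_force: [0.2, -0.1, 0.3]
width: 34.5
```

```bash
python3 -c "
from h import *
to(465.7,-140.5,64.4)"
```

```text
t 30.9 p [ 465.5 -140.2   64.3] w 34.5 F [ 0.2 -0.1  0.3] tool d(cm) [-0.01  0.02  0.03]
R [[0.0, 1.0, -0.001], [-0.0, -0.001, -1.0], [-1.0, 0.0, 0.0]]
```

Release, rise, back off toward +x, and check.

>>> apply_moves([
  {"gripper": 100,"delta_pos": [0,0,0],"dr": [0,0,0]},
  {"gripper": 100,"delta_pos": [0,0,0],"dr": [0,0,0]},
  {"gripper": 100,"delta_pos": [0,0,0],"dr": [0,0,0]},
  {"gripper": 100,"delta_pos": [0,0,0],"dr": [0,0,0]},
  {"gripper": 100,"delta_pos": [0,0,0],"dr": [0,0,0]},
])

```text
t: 31.32
ee_pos: [465.5, -140.1, 64.3]
orientation: [1.21, 1.209, -1.21]
ft_force: [-0.4, 0.4, 0.6]
width: 64.3
```

>>> apply_moves([
  {"gripper": 100,"delta_pos": [0,0,0],"dr": [0,0,0]},
  {"gripper": 100,"delta_pos": [-1,0,0],"dr": [0,0,0]},
  {"gripper": 100,"delta_pos": [-2,0,0],"dr": [0,0,0]},
  {"gripper": 100,"delta_pos": [-3,0,0],"dr": [0,0,0]},
  {"gripper": 100,"delta_pos": [-2,0,0],"dr": [0,0,0]},
])

```text
t: 31.73
ee_pos: [465.8, -140.2, 146.5]
orientation: [1.21, 1.208, -1.209]
ft_force: [0.8, 0.0, 0.4]
width: 88.0
```

>>> apply_moves([
  {"gripper": 100,"delta_pos": [0,0,2],"dr": [0,0,0]},
  {"gripper": 100,"delta_pos": [0,0,3.5],"dr": [0,0,0]},
  {"gripper": 100,"delta_pos": [0,0,3.5],"dr": [0,0,0]},
  {"gripper": 100,"delta_pos": [0,0,3.5],"dr": [0,0,0]},
  {"gripper": 100,"delta_pos": [0,0,3.5],"dr": [0,0,0]},
])

```text
t: 32.15
ee_pos: [465.2, -301.7, 145.3]
orientation: [1.21, 1.208, -1.209]
ft_force: [0.8, 0.4, -0.1]
width: 88.1
```

>>> apply_moves([
  {"gripper": 100,"delta_pos": [0,0,3],"dr": [0,0,0]},
  {"gripper": 100,"delta_pos": [0,0,1.5],"dr": [0,0,0]},
  {"gripper": 100,"delta_pos": [0,0,0],"dr": [0,0,0]},
  {"gripper": 100,"delta_pos": [0,0,0],"dr": [0,0,0]},
  {"gripper": 100,"delta_pos": [0,0,0],"dr": [0,0,0]},
])

```text
t: 32.57
ee_pos: [464.9, -343.8, 144.2]
orientation: [1.21, 1.21, -1.21]
ft_force: [-0.7, -0.3, 0.1]
width: 87.6
```

```bash
python3 -c "
from h import *
d=grab('top','t9'); W=cloud(d); s=grab('side','s9')
for n,px in(('green',(171,217)),('red',(304,208))): print(n,top(d,W,px,62,75),top(d,W,px,48,75),top(d,W,px,9,17))
print('tin',top(d,W,(255,210),35,50))
b=cv2.resize(s['img'][150:270,200:340],None,fx=5,fy=5,interpolation=cv2.INTER_CUBIC)
cv2.imwrite('pics/g9.png',b[:,:,::-1])
to(0,0)"
```

```text
green (array([446.7, 171.5]), 18.2, array([446.7, 171.2,  66. ]), 134) (array([446.6, 171. ]), 24.4, array([446.5, 169.8,  58.4]), 323) (array([447.2, 172.5]), 35.4, array([443.4, 164.2,  12.7]), 228)
red (array([ 464.9, -140.9]), 19.0, array([ 464.9, -141.1,   66.4]), 138) (array([ 465. , -140.9]), 24.8, array([ 464.5, -139.6,   58.3]), 331) (array([ 465. , -140.8]), 35.6, array([ 462.9, -136.2,   12.6]), 283)
tin (array([461.7, -26.4]), 29.7, array([463.1, -27. ,  39.6]), 70)
t 32.67 p [ 465.2 -343.6  144.3] w 87.9 F [-0.2 -1.   0.2] tool d(cm) [  0.05 -46.51 -34.37]
R [[-0.001, 1.0, 0.0], [0.001, 0.0, -1.0], [-1.0, -0.001, -0.001]]
```

View pics/g9.png

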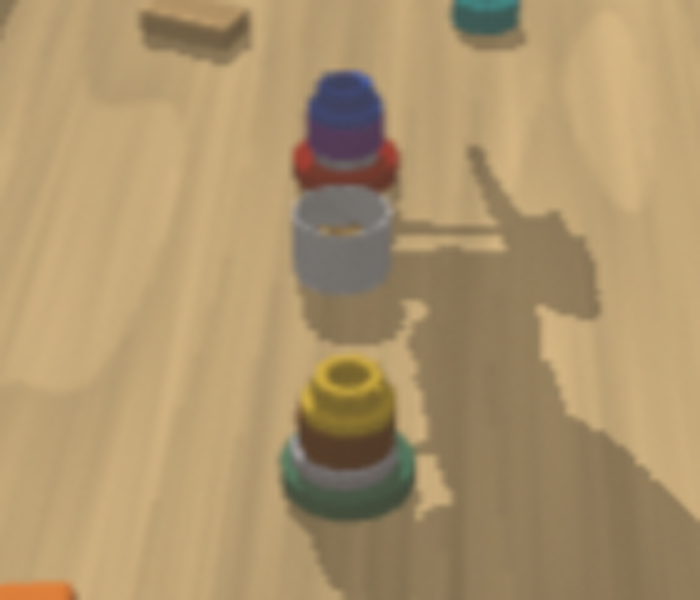

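Both stacks (side crop 347,430 and 345,120) are complete and level, and the tin (342,240) is where it was. Handing in.

```bash
python3 -c "
from h import *
print(ctrl.close_job())"
```

```text
the job is handed in; nothing more can be done
None
```

I made up both drums and handed the job in at about 32.7 s of the 134 s allowed. The green arbor has the flange, the brown coarse drum and the yellow knob. The red arbor has the purple fine drum and the blue knob on its shoulder.

- **Height:** both knob tops read about 66 mm, against 68 mm nominal. The top camera also reads the table about 1.4 mm low, so this matches fully seated parts.
- **Centring:** each stack sits within about 1.5 mm of its base centre, and the side view shows both level.
- **Tin and forces:** the tin is still standing within measurement error of where it started. Wrist forces stayed under about 6 N in every reading.
- **Readings that disagreed:**
  - The gripper read about 34.4 mm on the blue knob instead of 36 mm. The camera showed the knob level and centred, so I carried on.
  - The two cameras differed by about 2–3 mm in x, which is well inside the 5 mm of play around the pins.

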